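Fit a splined pump impeller against its seal spring and hold it home

ROBOT

A 6-joint arm with a two-finger parallel gripper is mounted at the origin on the work surface. World frame = base frame: x ahead of the robot, y to its left, z up, the work surface at z = 0. Lengths are in m, angles in rad, forces in N, time in s.
With the tool pointing down it reaches from about 0.35 to 0.975 m from the base axis. Payload 7.1 kg.
Tool frame: the origin (TCP) lies midway between the tips of the shut fingers; the grasp point (between the pads) lies 19 mm behind it; z points along the fingers, y is the direction in which the jaws open and shut (so a half turn about z gives the same grasp; the last joint's range is limited). The gripper opens to 88 mm and grips with 3 to 60 N. Pads are 20 mm wide; open, the fingers measure 115 mm over their backs; the gripper's body (75 mm by 178 mm) begins 61 mm behind the grasp point.
Start: joints at [-1.313, 0.423, 1.63, -0, 1.089, -0.019], TCP at [0.171, -0.601, 0.223] pointing down, gripper open.
Joint ranges: [-3, 3], [-0.9, 2.11], [0.09, 2.58], [-1.31, 4.45], [0.11, 2.69], [-2.54, 2.54]. Speed limits (rad/s): [2.39, 2.39, 3.01, 3.14, 3.14, 3.14].

INTERFACE

Orientations are given as a unit quaternion [w, x, y, z].
In Python, from station import manip gives the robot as it stands.
- The arm moves only by the tool move_arm, never from a script. Its argument "deltas" is a list of rows, each a list of 6 numbers: the shift along the world's x, y, z in cm, then the turn, a rotation vector about the world's x, y, z in degrees. A call has 1 to 20 rows; each row shifts and turns the commanded pose from where the row before left it; what a row does not reach is not made up. A row lasts 1/10 s, in which the tool goes at most 50 mm and 8.59 degrees, less where a joint would pass 70% of its speed; a pose out of reach is approached as far as the arm can. A call is refused whole if a number of a shift passes 5 or a number of a turn 8.59, either way. A call with a gripper value outside its range is refused whole. "gripper" is the finger opening in cm, from 0 to 8.78, set as the call begins (left out, the last holds). The fingers move at their own pace and stop on an object; the grip force is fixed at half the most. Time passes only in rows, so rows that do not move let the fingers close. It gives the time, the measured TCP pose, the force and the opening at its end, in the units of the state.
- manip.observe(): the state, without advancing time (a new reading comes with each control period).
- manip.camera(name): name is "scene" or "top" or "wrist"; returns the picture (384x512x3 uint8, red, green, blue); there is no depth.
- manip.get_calibration(name): a dict with "fx", "fy", "cx", "cy" (pixels), "R" (3x3) and "t" (3): a world point X has camera coordinates R X + t. Camera axes: x right, y down, z forward; pixel columns grow to the right and rows downward; lengths in m; the calibration is good to about 2 mm. A picture is of the moment at which its call begins: read the wrist's pose just before it. get_calibration takes no time and is no camera call; for the wrist camera it gives the pose at the moment of the call.
- manip.close_job(): hands the job in, once; it reports no verdict.
The state is a dict: "time_s": time; "qpos": joint angles; "joint_vel": joint speeds; "effort": joint torques, N m; "tcp_pos": TCP position; "eef_rot": TCP orientation; "contact_force": force on the tool from outside, world axes, zero at the start; "moment": the same for the moment, N m; "opening": opening from 0.0 (shut) to 1.0 (fully open).
Only numpy, scipy, OpenCV 4.12 (cv2) and the standard library are available. Lean on these libraries where they do the work, as an engineer would, in place of code of your own. Each camera call takes 0.05 s, during which the arm holds its last target. There are 200 camera calls.

TASK

Put the impeller back on the pump: first slip the brass collar over the upright shaft so that it lies on the seal spring, and let go of it. Then set the impeller over the shaft with its eye upward, turn it until its splines mesh, and push it down fully home on the shaft's shoulder, squeezing the spring. Finish still gripping the impeller and pressing it home, so that I can run the nut on (let go and the spring lifts it again); leave the nut, the spanner and the grease jar where they are.

Things in the scene. Friction and masses are not known exactly. Their poses are not given: they have to be found in the camera images.
- shaft_shoulder (a point): Shoulder of the pump's upright shaft, on its axis, 154 mm above the bench; z up. Shaft and pump do not move or turn. Below the shoulder the shaft is plain, 33 mm across; above it six straight splines, 0 to 26 mm over the shoulder: 29 mm across the tops, 23 mm across the roots, each 6 mm wide. One spline points along this point's x axis, the others follow every 60 degrees.
- shaft_end (a point): Tip of the shaft, on its axis, 56 mm over the shoulder, 210 mm above the bench. Down from it: threaded end 16 mm across, to 32.5 mm over the shoulder; a cone widening to 23 mm, at 29 mm; a plain pilot 23 mm across down to the splines at 26 mm.
- cover_plate (a point): Centre of the top of the pump's round blue cover plate, 116 mm above the bench; the plate is 170 mm across and 18 mm thick, on a blue bearing frame with a square steel foot of 170 mm. The six bolt heads near its rim stand in line with the six splines.
- seal_spring (a joint): How far the coil spring around the shaft is pushed down, m. At 0 its flat top ring (47 mm across) is 148 mm above the bench, 6 mm below the shoulder. Stiffness 1500 N/m: about 0.001 under the collar alone, 0.008 with the impeller home on the collar (12 N, of which the impeller's weight gives 3 to 4.5 N and the rest must be pressed). Limit 0.012.
- collar_center (a point): Centre of the loose brass collar, a plain ring lying flat on the bench: 54 mm across, hole 37 mm, 14 mm high, 0.1 to 0.15 kg; this point is half-way up, 7 mm above its underside. Lying on the free spring, its underside is 6 mm below the shaft's shoulder and its top 8 mm above it.
- impeller_center (a point): Centre of the loose pressed-steel impeller, 24 mm above its underside; z is its axis, out of the eye (up at the start). 48 mm high, 0.32 to 0.46 kg. It stands on its hub, 46 mm across, 0 to 34 mm above its underside; its disc, 116 mm across, lies 10 to 28 mm above it. Home, the hub's underside rests on the shoulder, so this point is 24 mm above the shoulder.
- impeller_neck (a point): On the impeller's axis, 38 mm above its underside: middle of the round eye neck by which to grip it from above, across any diameter. The neck is 58 mm across outside, wall 2.5 mm, from 28 mm (disc) to the top at 48 mm.
- impeller_bore (a point): Lower end of the impeller's bore, on its axis, at the hub's underside; x as the impeller's. Six spline grooves, 31 mm across at their bottoms, run all through the hub; the lands between leave 24.6 mm. One groove lies along x, the others every 60 degrees; the outer ends of the six dark weld seams on the disc lie in line with them. The splines enter within about 4 degrees of true.
- nut_center (a point): Centre of the brass shaft nut lying on the bench, 24 mm across flats, 13 mm high, 6.5 mm above the bench. Leave it.
- spanner: Steel spanner lying on the bench, 200 mm long. Leave it.
- grease_jar: Grease jar with a red cap standing on the bench, 60 mm across, 65 mm high; origin under its centre. Leave it.
Not all that is in view belongs to the job. There is more than one size of the part that bears collar_center; the job needs the smaller. What is shaped like the part that bears shaft_shoulder but turquoise is not meant.

How it is judged:
On the way, in this order (a step that is already met when the one before it is completed fails the run):
1. the collar lies flat on the seal spring, around the shaft, let go, with the impeller not yet on the shaft (horizontal distance between collar_center and shaft_shoulder below 0.004 m and z of collar_center in the frame of shaft_shoulder below 0.005 m and angle between the z axis of collar_center and the z axis of shaft_shoulder, either way round below 0.08 rad and horizontal distance between impeller_center and shaft_shoulder above 0.03 m and contact force between the fingers and collar below 0.2 N), for 0.2 s.
2. the impeller is over the shaft, eye up, its splines meshed and engaged at least 6 mm (horizontal distance between impeller_center and shaft_shoulder below 0.003 m and z of impeller_center in the frame of shaft_shoulder below 0.044 m and angle between impeller_center's own z axis and vertical below 0.1 rad), for 0.1 s.
At the end, for the whole second after the job is handed in: The impeller is on the shaft, upright (0.05 rad), within 3 mm of its axis and 2 mm of the shoulder, the collar under it around the shaft (4 mm), the seal spring squeezed over 5.5 mm; the fingers still hold the impeller (over 3 N) and it is at rest (horizontal distance between impeller_center and shaft_shoulder below 0.003 m and z of impeller_center in the frame of shaft_shoulder between 0.021 and 0.026 m and angle between impeller_center's own z axis and vertical below 0.05 rad and horizontal distance between collar_center and shaft_shoulder below 0.004 m and value of joint seal_spring above 0.0055 m and contact force between the fingers and impeller above 3 N and linear speed of impeller below 0.01 m/s); the arm keeps its last pose, push and grip.
It fails at once if the shaft nut was shifted by more than 30 mm (distance of nut_center from where it was at the start of the episode above 0.03 m).
It fails at once if the spanner was shifted by more than 30 mm (distance of spanner from where it was at the start of the episode above 0.03 m).
It fails at once if the grease jar was shifted by more than 30 mm or knocked over (distance of grease_jar from where it was at the start of the episode above 0.03 m or angle between grease_jar's own z axis and vertical above 0.5 rad).
It also fails if it takes over 61 s, if anything falls off the work surface, if the arm or the gripper's body presses on something with over 40 N, if the wrist force passes 120 N, or if a joint passes its speed limit or range.

## Working session

There is one attempt and no reset: what is moved stays moved. The work goes in short steps, Python scripts to look and compute and a tool call to move; the robot and the scene stay as the last step left them, time stands still between calls to the robot, and variables do not carry over. Pictures are saved under pics/ and viewed, about 8 in all and at most 12, crops included, and the job is handed in when it is done.

Besides the shell and the picture viewer there is one more tool, called by a JSON object that holds its "name" and its "arguments". move_arm: Moves the arm, as the interface text tells. Its arguments: {"type":"object","properties":{"deltas":{"type":"array","items":{"type":"array","items":{"type":"number"}}},"gripper":{"type":"number"}},"required":["deltas"]}

```bash
mkdir -p pics
cat > h.py <<'E'
import numpy as np, cv2
from station import manip
def snap(n,f):
    c=manip.get_calibration(n); im=manip.camera(n); cv2.imwrite(f'pics/{f}.png',im[:,:,::-1]); 
    np.savez(f'pics/{f}.npz',im=im,**{k:np.array(v) for k,v in c.items()}); return im,c
def load(f):
    d=np.load(f'pics/{f}.npz'); return d['im'],d
def ray(c,u,v,z):
    R=np.array(c['R']);t=np.array(c['t']); o=-R.T@t
    d=R.T@np.array([(u-c['cx'])/c['fx'],(v-c['cy'])/c['fy'],1]); return o+d*(z-o[2])/d[2]
def proj(c,X):
    p=np.array(c['R'])@np.array(X)+np.array(c['t']); return [float(c['fx']*p[0]/p[2]+c['cx']),float(c['fy']*p[1]/p[2]+c['cy'])]
E
python3 - <<'E'
from h import *
o=manip.observe();print(o)
for n in ['top','scene']:
    im,c=snap(n,n+'0'); print(n,c)
a,_=load('top0');b,_=load('scene0')
cv2.imwrite('pics/t.png',cv2.resize(a[:,:,::-1],(800,600),interpolation=cv2.INTER_CUBIC))
cv2.imwrite('pics/s.png',cv2.resize(b[:,:,::-1],(800,600),interpolation=cv2.INTER_CUBIC))
E
```

```text
{'time_s': 0.0, 'qpos': array([-1.31303144e+00,  4.23850635e-01,  1.63070748e+00, -4.18186370e-06,
        1.08860450e+00, -1.90189039e-02]), 'joint_vel': array([-1.17445252e-03,  1.85748325e-03, -1.65787326e-03, -6.41939027e-04,
        8.65755126e-04, -7.30781402e-05]), 'effort': array([ 6.63642641e-04, -5.44619036e+01, -2.73660994e+01,  6.44199201e-02,
        2.29223713e-02, -1.30061762e-04]), 'tcp_pos': array([ 0.17065586, -0.60065492,  0.22188872]), 'eef_rot': array([-7.79173204e-04,  9.90438677e-01,  1.37951482e-01, -9.53216095e-05]), 'contact_force': array([ 0.48839653, -0.2607005 ,  0.01113629]), 'moment': array([-0.00593351,  0.0038477 ,  0.01671891]), 'opening': 0.9989349033182523}
top {'fx': 356.8079366489331, 'fy': 356.8079366489331, 'cx': 252.06551486473873, 'cy': 189.72585805117507, 'R': array([[ 1.63792521e-02, -9.99862129e-01,  2.72814284e-03],
       [-9.85361563e-01, -1.66046504e-02, -1.69666954e-01],
       [ 1.69688861e-01,  9.08107104e-05, -9.85497682e-01]]), 't': array([0.01010303, 0.49186303, 1.01267692])}
scene {'fx': 353.4237368270588, 'fy': 353.4237368270588, 'cx': 255.32576783972334, 'cy': 194.3467775317995, 'R': array([[-0.71018191,  0.70389814, -0.01300215],
       [ 0.60990562,  0.60591564, -0.51076548],
       [-0.35164867, -0.37066649, -0.85962176]]), 't': array([ 0.33091289, -0.25042373,  1.16694809])}
```

View pics/t.png

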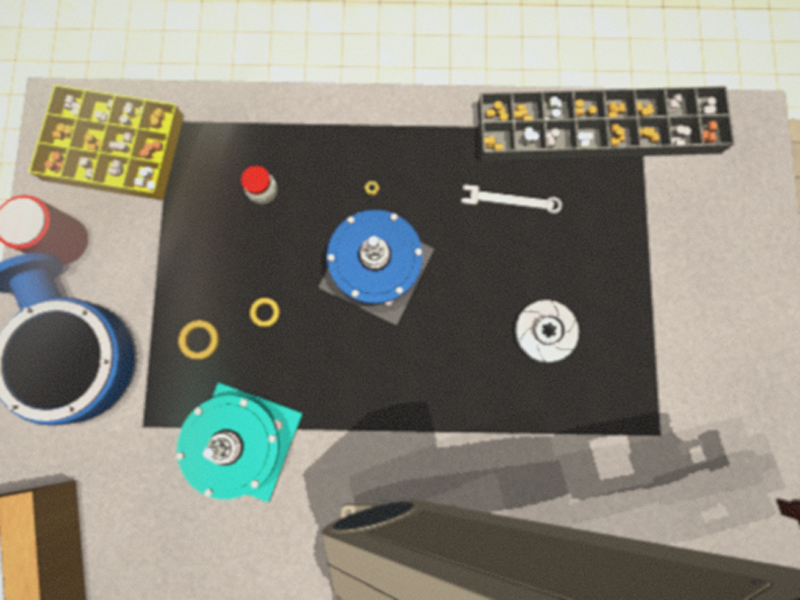

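View pics/s.png

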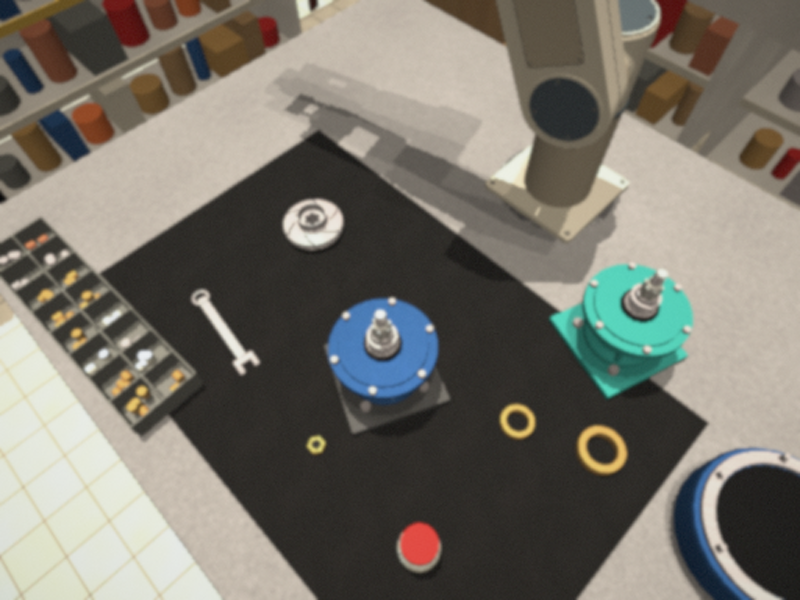

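Pictures 1 and 2. In the top view (800 px scale) the small collar is at (264,312), the big one at (198,340), the blue pump at (375,255), the impeller at (548,330), the nut at (372,187), the spanner at (512,200) and the jar at (258,183).

```bash
cat >> h.py <<'E'
def blob(im,lo,hi,box):
    hsv=cv2.cvtColor(im,cv2.COLOR_RGB2HSV); m=cv2.inRange(hsv,np.array(lo),np.array(hi))
    k=np.zeros_like(m); x0,y0,x1,y1=[int(b) for b in box]; k[y0:y1,x0:x1]=255; m&=k
    cs,_=cv2.findContours(m,cv2.RETR_EXTERNAL,cv2.CHAIN_APPROX_NONE); 
    return cv2.fitEllipse(cv2.convexHull(max(cs,key=cv2.contourArea)))
E
python3 - <<'E'
from h import *
B={'top':dict(col=(154,186,186,214),imp=(325,185,375,238),plate=(200,128,280,200)),
 'scene':dict(col=(316,254,346,284),imp=(176,122,224,164),plate=(205,185,287,262))}
S={'col':((12,90,90),(40,255,255),.014),'imp':((0,0,110),(180,60,255),.028),'plate':((98,110,60),(125,255,255),.116)}
for n in B:
    im,c=load(n+'0')
    for k,(lo,hi,z) in S.items():
        e=blob(im,lo,hi,B[n][k]); p=ray(c,*e[0],z); print(n,k,np.round(e[0],1),np.round(e[1],1),np.round(p*1000,1),np.hypot(*p[:2]))
E
```

```text
top col [168.8 199.4] [19.5 19.9] [462.6 269.1  14. ] 0.535209966968885
top imp [349.9 211.4] [39.7 41.1] [ 433.6 -272.9   28. ] 0.5123679359176182
top plate [239.2 163.6] [60.2 61.4] [552.   55.2 116. ] 0.5547534388239723
scene col [330.8 269. ] [22.4 24.2] [463.9 269.   14. ] 0.5362975988244186
scene imp [199.9 142.4] [32.  39.1] [ 439.2 -269.    28. ] 0.5149696441018132
scene plate [244.9 223.3] [67.2 70.2] [560.3  61.7 116. ] 0.5637234340941585
```

{"name": "move_arm", "arguments": {"deltas": [[2, 3, 2, 0, 0, 0], [3, 4, 2, 0, 0, 0], [3, 4, 2, 0, 0, 0], [3, 4, 1, 0, 0, 0], [3, 4, 1, 0, 0, 0], [3, 4, 0, 0, 0, 0], [3, 4, 0, 0, 0, 0], [2, 3, 0, 0, 0, 0], [0, 0, 0, 0, 0, 0], [0, 0, 0, 0, 0, 0]]}}

```text
time_s: 1.1
tcp_pos: [0.3855, -0.3079, 0.2993]
eef_rot: [-0.0, 0.99, 0.139, -0.0]
contact_force: [-0.6, -0.9, 0.8]
opening: 1.001
```

Run:
```python
from h import *
o=manip.observe(); im,c=snap('wrist','w1'); print(o['tcp_pos'],-c['R'].T@c['t'],c['R'],c['fx'],proj(c,[.436,-.271,.028]),o['time_s'])
im,d=snap('top','top1'); im,d=snap('scene','scene1')
a,_=load('w1'); cv2.imwrite('pics/w1b.png',cv2.resize(a[:,:,::-1],(800,600),interpolation=cv2.INTER_CUBIC))
```

```text
[ 0.38554827 -0.3078862   0.29930633] [ 0.46654979 -0.28530496  0.46134325] [[ 2.75422420e-01 -9.61323287e-01  1.66551868e-04]
 [-9.14776771e-01 -2.62033417e-01  3.07444219e-01]
 [-2.95509645e-01 -8.48293885e-02 -9.51566090e-01]] 285.65987911381046 [240.1070065102138, 118.49197301982305] 1.1
```

View pics/w1b.png

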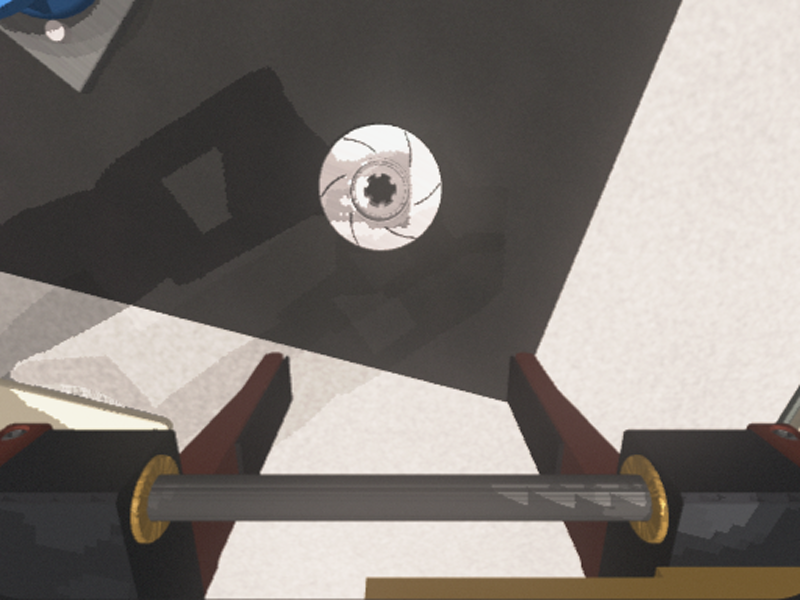

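Picture 3: the wrist view shows the impeller clear at (380,188), with its star bore and six seams visible. I'll measure its centre and angle from this picture.

```bash
cat >> h.py <<'E'
def rect(im,c,xy,z,half=.07,n=560):
    # top-down map: column -> +x, row -> +y, n px over 2*half
    g=(np.arange(n)+.5)/n*2*half-half; X,Y=np.meshgrid(xy[0]+g,xy[1]+g)
    P=np.einsum('ij,jab->iab',np.array(c['R']),np.stack([X,Y,X*0+z]))+np.array(c['t'])[:,None,None]
    return cv2.remap(im,(c['fx']*P[0]/P[2]+c['cx']).astype(np.float32),(c['fy']*P[1]/P[2]+c['cy']).astype(np.float32),cv2.INTER_CUBIC)
def phase(g,cx,cy,r0,r1,ppm,n=6):
    # 6-fold phase of darkness in polar ring, deg of dark maximum, world angle
    a=np.radians(np.arange(0,360,.5)); out=[]
    for r in np.arange(r0,r1+1e-9,.0005):
        v=cv2.remap(g.astype(np.float32),(cx+r*ppm*np.cos(a)).astype(np.float32)[None],(cy+r*ppm*np.sin(a)).astype(np.float32)[None],cv2.INTER_LINEAR)[0]
        F=np.sum(-v*np.exp(-1j*n*a)); out.append((round(float(r)*1000,1),round(float(np.degrees(-np.angle(F)*-1)/n),1),int(abs(F)/100)))
    return out
E
python3 - <<'E'
from h import *
im,c=load('w1')
e=blob(im,(0,0,105),(180,70,255),(195,70,290,168)); p=ray(c,*e[0],.028); print(e,p)
g=cv2.cvtColor(im,cv2.COLOR_RGB2GRAY)
# bore star centroid
u,v=proj(c,[p[0],p[1],.034]); print(u,v)
r=rect(im,c,p,.034); gr=cv2.cvtColor(r,cv2.COLOR_RGB2GRAY); n=4000.
b=gr[200:360,200:360]<90
k,lab,st,cen=cv2.connectedComponentsWithStats(b.astype(np.uint8)); i=1+np.argmax(st[1:,4]); print(st[i],cen[i]+200)
q=p[:2]+(cen[i]+200.5-280)/n*1; print('bore xy',q)
cx,cy=cen[i]+200
print(phase(gr,cx,cy,.011,.017,n))
r2=rect(im,c,q,.028); 
print(phase(cv2.cvtColor(r2,cv2.COLOR_RGB2GRAY),280,280,.045,.057,n))
cv2.imwrite('pics/r1.png',np.hstack([r,r2])[:,:,::-1][::,::] if 0 else cv2.resize(np.hstack([r[170:390,170:390],r2[60:500,60:500][::2,::2]]),(800,400))[:,:,::-1])
E
```

```text
((242.89048767089844, 119.4703369140625), (78.7774658203125, 81.38458251953125), 167.18865966796875) [ 0.43577975 -0.27530265  0.028     ]
242.72142506941717 119.73381274680862
[  22   24  107  108 7481] [274.53308381 276.70859511]
bore xy [ 0.43453802 -0.2760005 ]
[(11.0, 6.4, 60), (11.5, 7.1, 100), (12.0, 7.6, 142), (12.5, 7.8, 177), (13.0, 7.7, 191), (13.5, 7.5, 191), (14.0, 7.6, 185), (14.5, 7.8, 166), (15.0, 8.1, 134), (15.5, 8.8, 98), (16.0, 9.4, 65), (16.5, 9.8, 42), (17.0, 10.4, 30)]
[(45.0, 26.1, 40), (45.5, 25.6, 38), (46.0, 24.7, 38), (46.5, 23.7, 39), (47.0, 22.8, 38), (47.5, 21.8, 35), (48.0, 20.7, 29), (48.5, 19.4, 24), (49.0, 17.8, 24), (49.5, 16.6, 25), (50.0, 15.6, 27), (50.5, 14.5, 26), (51.0, 13.1, 23), (51.5, 11.4, 22), (52.0, 10.0, 23), (52.5, 9.3, 26), (53.0, 8.8, 29), (53.5, 8.3, 31), (54.0, 7.7, 32), (54.5, 7.2, 33), (55.0, 6.5, 29), (55.5, 4.9, 21), (56.0, 0.3, 14), (56.5, -3.1, 10), (57.0, -3.1, 9)]
```

View pics/r1.png

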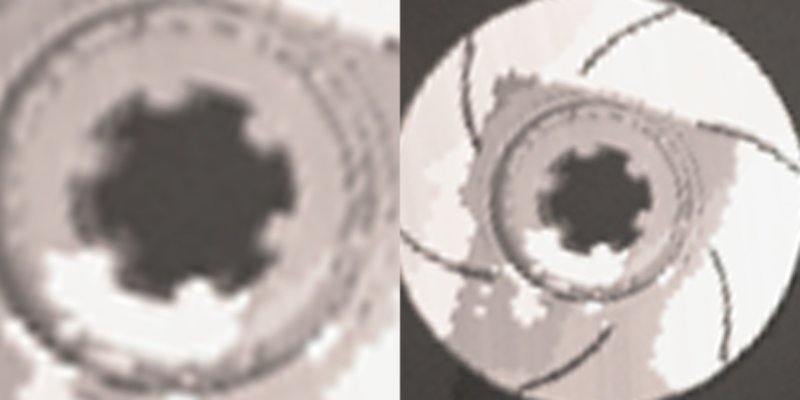

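{"name": "move_arm", "arguments": {"deltas": [[1, 4, 2, 0, 0, 0], [1, 4, 2, 0, 0, 0], [1, 4, 1, 0, 0, 0], [1, 4, 0, 0, 0, 0], [1, 4, 0, 0, 0, 0], [1, 4, 0, 0, 0, 0], [1, 4, 0, 0, 0, 0], [1, 4, 0, 0, 0, 0], [0.5, 3, 0, 0, 0, 0], [0, 0, 0, 0, 0, 0], [0, 0, 0, 0, 0, 0]]}}

```text
time_s: 2.35
tcp_pos: [0.4704, 0.0408, 0.3492]
eef_rot: [0.0, 0.99, 0.138, -0.0]
contact_force: [-0.6, -1.4, -0.2]
opening: 0.997
```

Run:
```python
from h import *
o=manip.observe(); im,c=snap('wrist','w2'); print(o['tcp_pos'],-c['R'].T@c['t'],o['time_s'])
cv2.imwrite('pics/w2b.png',cv2.resize(im[:,:,::-1],(800,600),interpolation=cv2.INTER_CUBIC))
```

```text
[0.47039672 0.04084802 0.3491888 ] [0.55147033 0.06334412 0.51122575] 2.35
```

View pics/w2b.png

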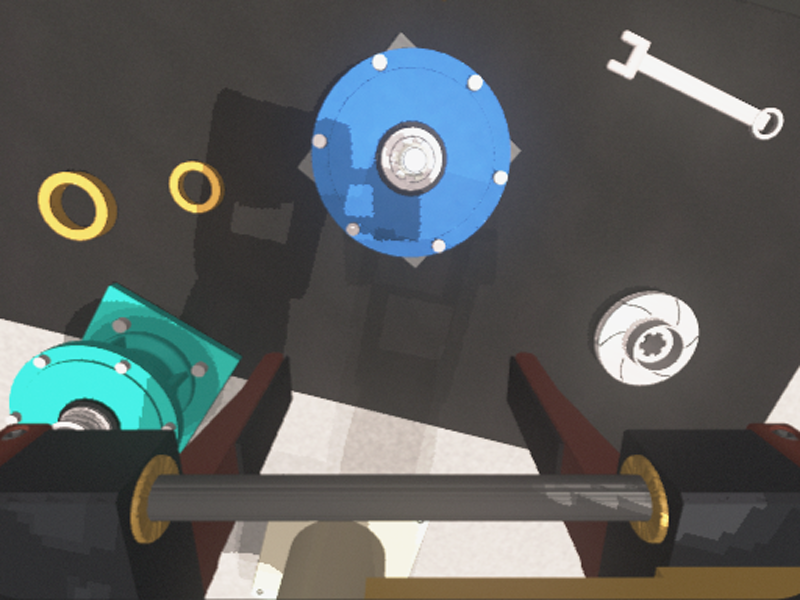

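Picture 4: the impeller star bore gives a groove angle of about 7.5° (mod 60). Picture 5: the wrist is above the pump, with the plate at (412,152), the shaft at (412,158), and bolts at (380,62), (475,82), (501,177), (439,245), (352,229) and (319,141). The small collar is at (195,187).

Run:
```python
from h import *
im,c=load('w2')
e=blob(im,(98,110,60),(125,255,255),(195,25,335,170)); p=ray(c,*e[0],.116); print('plate',e,p)
pts=[]
for z in (.118,.124):
  P=[]
  for (u,v) in [(380,62),(475,82),(501,177),(439,245),(352,229),(319,141)]:
    u=int(u/1.5625);v=int(v/1.5625); w=im[v-6:v+7,u-6:u+7].astype(int)
    m=(w[:,:,2]-w[:,:,0]<45); m&=w[:,:,0]>100 
    yy,xx=np.nonzero(m); P.append(ray(c,u-6+xx.mean(),v-6+yy.mean(),z)[:2])
  P=np.array(P); ce=P.mean(0); d=P-ce; a=np.degrees(np.arctan2(d[:,1],d[:,0]))
  print(z,'ctr',ce,'r',np.hypot(*d.T).round(4),'ang mod60',np.round(a%60,1), [round(float(np.degrees(np.arctan2(*(P[i]-P[i+3])[::-1]))%60),2) for i in range(3)])
for n,cc in (('collar',(125,120)),):
  e=blob(im,(12,60,60),(40,255,255),(105,100,145,140)); print(n,e,ray(c,*e[0],.014))
e=blob(im,(0,0,105),(180,70,255),(375,180,452,250)); print('imp',e,ray(c,*e[0],.02))
print('tip pred px',proj(c,[p[0],p[1],.21]))
x,y=proj(c,[p[0],p[1],.16]); x=int(x);y=int(y)
cv2.imwrite('pics/w2c.png',cv2.resize(im[y-30:y+30,x-30:x+30,::-1],(600,600),interpolation=cv2.INTER_CUBIC)); print(x,y)
```

```text
plate ((262.47540283203125, 97.09808349609375), (127.67717742919922, 134.266845703125), 2.283803939819336) [0.55791436 0.05506255 0.116     ]
0.118 ctr [0.5524516  0.05345086] r [0.0775 0.0774 0.0776 0.0775 0.0775 0.0774] ang mod60 [34.9 35.  35.  34.9 34.9 35. ] [34.93, 34.95, 35.03]
0.124 ctr [0.55243663 0.05360182] r [0.0763 0.0762 0.0764 0.0763 0.0763 0.0762] ang mod60 [34.9 35.  35.  34.9 34.9 35. ] [34.93, 34.95, 35.03]
collar ((125.25462341308594, 119.22163391113281), (33.458431243896484, 37.39929962158203), 121.14118194580078) [0.46223435 0.2658681  0.014     ]
imp ((413.303466796875, 216.06509399414062), (59.15076446533203, 68.42633056640625), 66.63863372802734) [ 0.43492431 -0.27524625  0.02      ]
tip pred px [264.7983115791145, 96.11043003378947]
263 96
```

View pics/w2c.png

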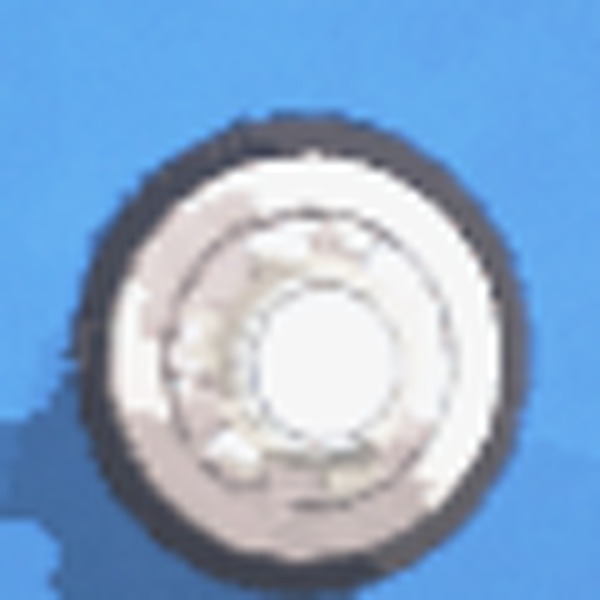

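Picture 6: the shaft close-up shows the tip and the spring ring concentric. The bolts give spline angle 34.95° and centre (0.5524, 0.0535). Next I turn the wrist 90° over the pump to find the wrist camera's bias.

{"name": "move_arm", "arguments": {"deltas": [[0.9, -0.5, 0, 0, 0, 7.5], [0.9, -0.5, 0, 0, 0, 7.5], [0.9, -0.5, 0, 0, 0, 7.5], [0.9, -0.5, 0, 0, 0, 7.5], [0.9, -0.5, 0, 0, 0, 7.5], [0.9, -0.5, 0, 0, 0, 7.5], [0.9, -0.5, 0, 0, 0, 7.5], [0.9, -0.5, 0, 0, 0, 7.5], [0.9, -0.5, 0, 0, 0, 7.5], [0.9, -0.5, 0, 0, 0, 7.5], [0.9, -0.4, 0, 0, 0, 7.5], [0.5, -0.4, 0, 0, 0, 7.5], [0, 0, 0, 0, 0, 0], [0, 0, 0, 0, 0, 0]]}}

```text
time_s: 3.8
tcp_pos: [0.574, -0.0178, 0.3493]
eef_rot: [-0.0, 0.605, 0.796, -0.0]
contact_force: [-1.5, 0.5, 0.6]
opening: 1.001
```

```bash
cat >> h.py <<'E'
def bolts(im,c,ce,a0,z=.122,r=.0765):
    P=[]
    for k in range(6):
        a=np.radians(a0+60*k); u,v=[int(round(q)) for q in proj(c,[ce[0]+r*np.cos(a),ce[1]+r*np.sin(a),z])]
        w=im[v-6:v+7,u-6:u+7].astype(int); m=(w[:,:,2]-w[:,:,0]<45)&(w[:,:,0]>100); yy,xx=np.nonzero(m)
        P.append(ray(c,u-6+xx.mean(),v-6+yy.mean(),z)[:2])
    P=np.array(P); ce=P.mean(0); d=P-ce
    return ce,np.hypot(*d.T).round(4),np.round(np.degrees(np.arctan2(d[:,1],d[:,0]))%60,1)
def tool(o):
    w,x,y,z=o['eef_rot']; tx=np.array([1-2*(y*y+z*z),2*(x*y+w*z)]); return np.degrees(np.arctan2(tx[1],tx[0]))
E
python3 - <<'E'
from h import *
o=manip.observe(); im,c=snap('wrist','w3'); print(o['tcp_pos'],-c['R'].T@c['t'],o['time_s'],tool(o),o['qpos'])
print(bolts(*load('w2'),(.5525,.0535),35)); print(bolts(im,c,(.5525,.0535),35))
for f in('w2','w3'):
  im,c=load(f); r=rect(im,c,(.5525,.0535),.21,.02,400); g=cv2.cvtColor(r,cv2.COLOR_RGB2GRAY)
  k=cv2.HoughCircles(cv2.GaussianBlur(g,(0,0),3),cv2.HOUGH_GRADIENT,1,100,param1=60,param2=10,minRadius=65,maxRadius=90); print(k)
  r=rect(im,c,(.5525,.0535),.148,.03,600); g=cv2.cvtColor(r,cv2.COLOR_RGB2GRAY)
  k=cv2.HoughCircles(cv2.GaussianBlur(g,(0,0),3),cv2.HOUGH_GRADIENT,1,200,param1=60,param2=10,minRadius=200,maxRadius=250); print(k)
E
```

```text
[ 0.57396735 -0.01784568  0.34928501] [0.55087125 0.06300813 0.51138306] 3.8 105.53688230705188 [-5.17635940e-02  2.27016857e-01  1.60951364e+00 -8.17489633e-05
  1.30552467e+00 -3.22911912e-01]
(array([0.55244162, 0.0535515 ]), array([0.0767, 0.0766, 0.0767, 0.0767, 0.0768, 0.0766]), array([34.9, 35. , 34.9, 34.9, 35. , 35. ]))
(array([0.55229533, 0.05335549]), array([0.0769, 0.0766, 0.0768, 0.0768, 0.0767, 0.0767]), array([34.9, 34.9, 35. , 34.8, 34.9, 35.1]))
[[[299.5 276.5  76.2]
  [ 79.5 234.5  74. ]]]
[[[299.5 299.5 234.6]]]
[[[199.5 199.5  67.9]
  [ 93.5 269.5  78.7]
  [217.5  99.5  75.6]]]
[[[298.5 301.5 233.2]]]
```

{"name": "move_arm", "arguments": {"deltas": [[-1.5, 4, 0, 0, 0, 0], [-2, 4, 0, 0, 0, 0], [-2, 4, 0, 0, 0, 0], [-2, 4, 0, 0, 0, 0], [-1.4, 4, -2, 0, 0, 0], [0, 0.3, -3, 0, 0, 0], [0, 0, -3, 0, 0, 0], [0, 0, -2, 0, 0, 0], [0, 0, 0, 0, 0, 0], [0, 0, 0, 0, 0, 0]]}}

```text
time_s: 4.85
tcp_pos: [0.4854, 0.1864, 0.2499]
eef_rot: [-0.0, 0.603, 0.797, -0.0]
contact_force: [0.5, -0.2, 0.1]
opening: 0.999
```

Run:
```python
from h import *
o=manip.observe(); im,c=snap('wrist','w4'); print(o['tcp_pos'],o['time_s'],tool(o))
u,v=proj(c,[.462,.267,.014]); print(u,v)
e=blob(im,(12,60,60),(40,255,255),(u-40,v-40,u+40,v+40)); p=ray(c,*e[0],.013); print(e,p)
r=rect(im,c,p,.014,.04,640); g=cv2.GaussianBlur(cv2.cvtColor(r,cv2.COLOR_RGB2GRAY),(0,0),2)
for a,b in((135,160),(200,230)): print(cv2.HoughCircles(g,cv2.HOUGH_GRADIENT,1,300,param1=60,param2=10,minRadius=a,maxRadius=b))
cv2.imwrite('pics/w4b.png',np.hstack([cv2.resize(im,(512,384)),cv2.resize(r,(288,384))])[:,:,::-1])
```

```text
[0.48541753 0.18644946 0.24991959] 4.85 105.7803193523436
255.5436070192879 100.84405079470268
((254.8426971435547, 99.81663513183594), (41.91468048095703, 44.3341064453125), 175.4442138671875) [0.46075044 0.26799677 0.013     ]
[[[322.5 318.5 148.3]]]
[[[322.5 319.5 215.1]]]
```

View pics/w4b.png

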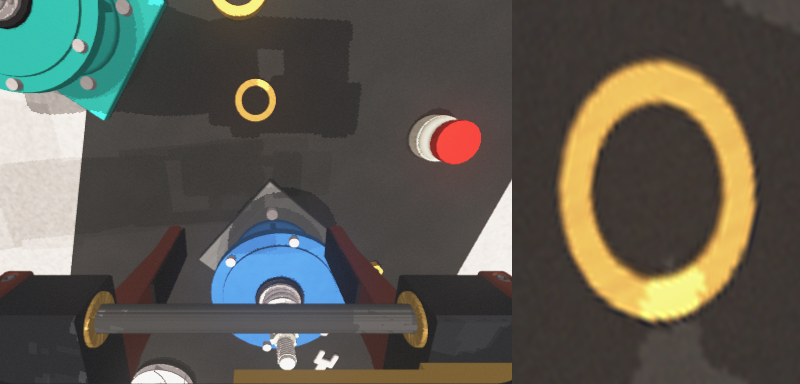

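Picture 7: the collar is clear at (255,100), measured at (0.461, 0.268). I'll go over it with the jaws turned away from its neighbours.

{"name": "move_arm", "arguments": {"deltas": [[-0.5, 1.6, -2, 0, 0, 7.5], [-0.5, 1.6, -3, 0, 0, 7.5], [-0.5, 1.6, -3, 0, 0, 7.5], [-0.5, 1.6, -3, 0, 0, 7.5], [-0.4, 1.7, -3, 0, 0, 7.5], [0, 0, -3, 0, 0, 7.5], [0, 0, -2, 0, 0, 0], [0, 0, -1, 0, 0, 0], [0, 0, 0, 0, 0, 0], [0, 0, 0, 0, 0, 0]]}}

```text
time_s: 5.9
tcp_pos: [0.4624, 0.2679, 0.0506]
eef_rot: [0.001, 0.252, 0.968, 0.001]
contact_force: [0.7, -0.5, -0.3]
opening: 1.001
```

Run:
```python
from h import *
o=manip.observe(); im,c=snap('wrist','w5'); print(o['tcp_pos'],o['time_s'],tool(o),o['qpos'],o['contact_force'])
u,v=proj(c,[.4611,.2679,.014]); print(u,v)
e=blob(im,(12,60,60),(40,255,255),(u-60,v-60,u+60,v+60)); print(e,ray(c,*e[0],.013))
```

```text
[0.46243117 0.26789154 0.05062682] 5.9 150.81057588804663 [ 5.02794501e-01  5.56099459e-01  1.92463985e+00  1.37363163e-05
  6.58916138e-01 -5.58561960e-01] [ 0.69731857 -0.5128344  -0.25842537]
255.69156744762026 217.63278733824595
((255.82276916503906, 214.88507080078125), (72.07666015625, 74.63102722167969), 116.71453857421875) [0.45956386 0.26887314 0.013     ]
```

{"name": "move_arm", "arguments": {"deltas": [[-0.1, 0, -2, 0, 0, 0], [0, 0, -1.6, 0, 0, 0], [0, 0, -0.8, 0, 0, 0], [0, 0, -0.3, 0, 0, 0], [0, 0, 0, 0, 0, 0]]}}

```text
time_s: 6.45
tcp_pos: [0.4607, 0.2677, 0.0028]
eef_rot: [0.0, 0.252, 0.968, 0.0]
contact_force: [0.6, -0.8, 0.8]
opening: 0.996
```

{"name": "move_arm", "arguments": {"deltas": [[0, 0, 0, 0, 0, 0], [0, 0, 0, 0, 0, 0], [0, 0, 0, 0, 0, 0], [0, 0, 0, 0, 0, 0], [0, 0, 0, 0, 0, 0], [0, 0, 0, 0, 0, 0]], "gripper": 4.8}}

```text
time_s: 7.05
tcp_pos: [0.4606, 0.2677, 0.0027]
eef_rot: [0.0, 0.252, 0.968, 0.0]
contact_force: [-0.6, 0.8, 2.8]
opening: 0.608
```

{"name": "move_arm", "arguments": {"deltas": [[0, 0, 2, 0, 0, 0], [0, 0, 3, 0, 0, 0], [0, 0, 4, 0, 0, 0], [0, 0, 4, 0, 0, 0], [0, 0, 4, 0, 0, 0], [0.7, -1.4, 4, 0, 0, 0], [1.2, -3, 3, 0, 0, 0], [1.5, -3.5, 1, 0, 0, 0], [1.5, -3.5, 0, 0, 0, 0], [1.5, -3.5, 0, 0, 0, 0], [1.3, -3, 0, 0, 0, 0], [1, -2.2, 0, 0, 0, 0], [0.5, -1.2, 0, 0, 0, 0], [0, 0, 0, 0, 0, 0], [0, 0, 0, 0, 0, 0]]}}

```text
time_s: 8.55
tcp_pos: [0.5518, 0.055, 0.2521]
eef_rot: [-0.001, 0.252, 0.968, 0.0]
contact_force: [0.4, 0.2, -0.4]
opening: 0.612
```

Run:
```python
from h import *
o=manip.observe(); im,c=snap('wrist','w6'); t=o['tcp_pos'];print(t,o['time_s'],tool(o),o['contact_force'],o['opening'])
zt=t[2]+.0113; u,v=proj(c,[t[0],t[1],zt]); print(u,v)
r=rect(im,c,t,zt,.04,640); g=cv2.GaussianBlur(cv2.cvtColor(r,cv2.COLOR_RGB2GRAY),(0,0),2)
k=cv2.HoughCircles(g,cv2.HOUGH_GRADIENT,1,300,param1=60,param2=10,minRadius=135,maxRadius=160); print(k, 'hole offset mm',(k[0,0,:2]+.5-320)/8)
cv2.circle(r,tuple(int(q) for q in k[0,0,:2]),int(k[0,0,2]),(255,0,255),1)
a=int(v)-130; cv2.imwrite('pics/w6b.png',np.hstack([cv2.resize(im,(512,384)),cv2.resize(r,(288,288),interpolation=cv2.INTER_AREA) if 0 else cv2.copyMakeBorder(cv2.resize(r,(288,288)),0,96,0,0,cv2.BORDER_CONSTANT)])[:,:,::-1])
```

```text
[0.55177612 0.05503586 0.25208004] 8.55 150.8411560340943 [ 0.44482068  0.21724004 -0.37398958] 0.6120377877447077
256.89179542032304 250.88488414255357
[[[316.5 311.5 149.5]
  [ 33.5 411.5 156.1]]] hole offset mm [-0.375 -1.   ]
```

View pics/w6b.png

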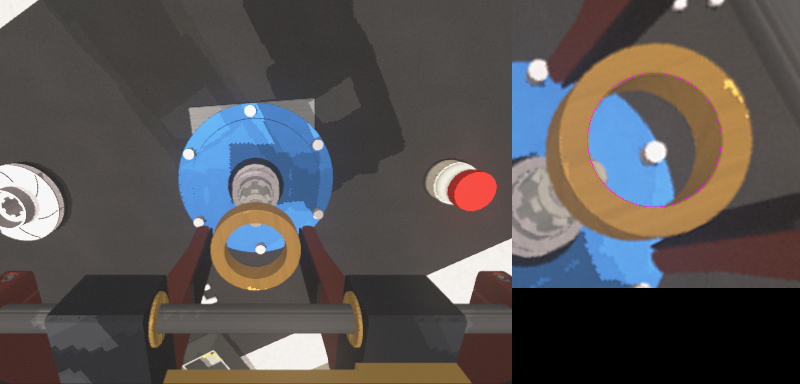

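Picture 8: the collar is held level. Its hole is off the TCP by (-0.4,-1.0) mm, and the shaft appears at (255,185) below it. I'll correct for this and lower.

{"name": "move_arm", "arguments": {"deltas": [[0.1, -0.05, -0.5, 0, 0, 0], [0, 0, -1.5, 0, 0, 0], [0, 0, -1.5, 0, 0, 0], [0, 0, -1.5, 0, 0, 0], [0, 0, -1.5, 0, 0, 0], [0, 0, -1.2, 0, 0, 0], [0, 0, -0.8, 0, 0, 0], [0, 0, -0.5, 0, 0, 0], [0, 0, 0, 0, 0, 0], [0, 0, 0, 0, 0, 0]]}}

```text
time_s: 9.6
tcp_pos: [0.5537, 0.0541, 0.1628]
eef_rot: [0.0, 0.252, 0.968, 0.0]
contact_force: [-0.1, 0.2, -1.3]
opening: 0.607
```

{"name": "move_arm", "arguments": {"deltas": [[-0.1, 0, -0.4, 0, 0, 0], [0, 0, -0.4, 0, 0, 0], [0, 0, -0.3, 0, 0, 0], [0, 0, -0.1, 0, 0, 0], [0, 0, 0, 0, 0, 0]]}}

```text
time_s: 10.1
tcp_pos: [0.5522, 0.054, 0.1502]
eef_rot: [-0.0, 0.252, 0.968, -0.0]
contact_force: [-0.9, 0.2, -1.5]
opening: 0.61
```

{"name": "move_arm", "arguments": {"deltas": [[0, 0, 0, 0, 0, 0], [0, 0, 0, 0, 0, 0], [0, 0, 0, 0, 0, 0], [0, 0, 0, 0, 0, 0], [0, 0, 1, 0, 0, 0], [0, 0, 3, 0, 0, 0], [0, 0, 4, 0, 0, 0], [0, 0, 4, 0, 0, 0], [0, 0, 2, 0, 0, 0], [0, 0, 0, 0, 0, 0], [0, 0, 0, 0, 0, 0]], "gripper": 8.7}}

```text
time_s: 11.2
tcp_pos: [0.5521, 0.054, 0.2906]
eef_rot: [0.0, 0.252, 0.968, 0.0]
contact_force: [-0.4, -0.7, -0.7]
opening: 0.991
```

Run:
```python
from h import *
o=manip.observe(); im,c=snap('wrist','w7'); print(o['tcp_pos'],o['time_s'],o['opening'],tool(o))
ce=(.5524,.0535)
for z,a,b in((.162,205,230),(.161,135,160)):
  r=rect(im,c,ce,z,.04,640); g=cv2.GaussianBlur(cv2.cvtColor(r,cv2.COLOR_RGB2GRAY),(0,0),2)
  k=cv2.HoughCircles(g,cv2.HOUGH_GRADIENT,1,300,param1=60,param2=10,minRadius=a,maxRadius=b); print(k,(k[0,0,:2]+.5-320)/8)
s,_=snap('scene','scene2')
u,v=[int(q) for q in proj(_, [*ce,.155])]; 
cv2.imwrite('pics/w7b.png',np.hstack([cv2.resize(r,(400,400)),cv2.resize(s[v-25:v+25,u-25:u+25],(400,400),interpolation=cv2.INTER_CUBIC)])[:,:,::-1])
```

```text
[0.55214741 0.05401973 0.29057644] 11.2 0.9908760088606549 150.86173570643385
[[[284.5 320.5 223.9]]] [-4.375  0.125]
[[[231.5 362.5 155. ]]] [-11.      5.375]
```

View pics/w7b.png

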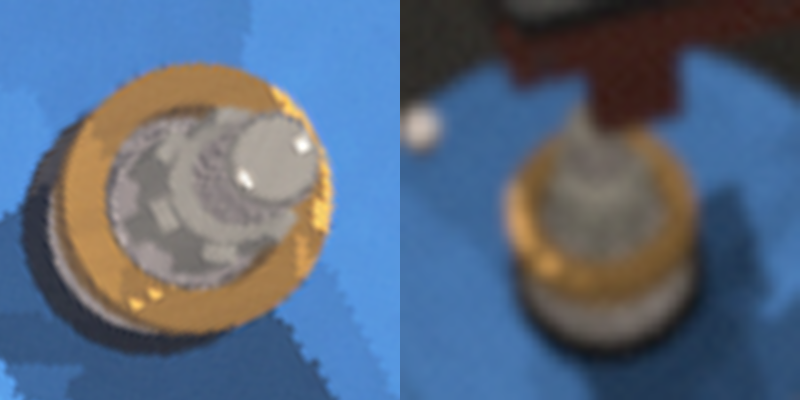

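Picture 9: the collar lies flat on the spring, centred around the shaft to within about 1 mm. Now the impeller.

{"name": "move_arm", "arguments": {"deltas": [[0, -2, 0, 0, 0, 0], [-0.5, -4, 0, 0, 0, 0], [-0.5, -4.5, 0, 0, 0, 0], [-0.5, -4.5, 0, 0, 0, 0], [-0.5, -4.5, -1, 0, 0, 0], [-0.5, -4.5, -1, 0, 0, 0], [-0.5, -4.5, -1, 0, 0, 0], [-0.5, -4.5, -2, 0, 0, 0], [-0.5, -3, -2, 0, 0, 0], [-0.3, -1.1, 0, 0, 0, 0], [0, 0, 0, 0, 0, 0], [0, 0, 0, 0, 0, 0]]}}

```text
time_s: 12.5
tcp_pos: [0.5095, -0.3162, 0.2205]
eef_rot: [-0.0, 0.252, 0.968, 0.0]
contact_force: [0.3, -0.2, 1.1]
opening: 0.992
```

Run:
```python
from h import *
o=manip.observe(); im,c=snap('wrist','w8'); print(o['tcp_pos'],o['time_s'],tool(o),-c['R'].T@c['t'])
g0=(.4355,-.2757)
for z,a,b in((.028,210,240),(.048,105,125)):
  r=rect(im,c,g0,z,.07,560); g=cv2.GaussianBlur(cv2.cvtColor(r,cv2.COLOR_RGB2GRAY),(0,0),2)
  k=cv2.HoughCircles(g,cv2.HOUGH_GRADIENT,1,300,param1=60,param2=10,minRadius=a,maxRadius=b); print(z,k,np.array(g0)+(k[0,0,:2]+.5-280)/4000)
u,v=proj(c,[*g0,.028]); print(u,v)
e=blob(im,(0,0,105),(180,70,255),(u-70,v-70,u+70,v+70)); p=ray(c,*e[0],.026); print(e,p)
q=p[:2]
r=rect(im,c,q,.034); gr=cv2.cvtColor(r,cv2.COLOR_RGB2GRAY); b=gr[200:360,200:360]<90
k,lab,st,cen=cv2.connectedComponentsWithStats(b.astype(np.uint8)); i=1+np.argmax(st[1:,4]); print(st[i],q+(cen[i]+200.5-280)/4000)
print(phase(gr,*(cen[i]+200),.012,.016,4000.))
print(phase(cv2.cvtColor(rect(im,c,q,.028),cv2.COLOR_RGB2GRAY),280,280,.051,.056,4000.))
```

```text
[ 0.50951125 -0.31615824  0.22051524] 12.5 150.85912201483336 [ 0.43508807 -0.27573437  0.38264561]
0.028 [[[270.5 278.5 230.1]]] [ 0.43325 -0.27595]
0.048 [[[270.5 279.5 106.2]]] [ 0.43325 -0.2757 ]
255.52365915835895 101.33858509301056
((254.3673553466797, 96.98450469970703), (98.55976867675781, 103.03744506835938), 0.013822358101606369) [ 0.43054578 -0.27450566  0.026     ]
[  33   19  115  110 7264] [ 0.43321862 -0.27612984]
[(12.0, 8.1, 171), (12.5, 8.1, 259), (13.0, 8.1, 313), (13.5, 8.1, 324), (14.0, 8.0, 309), (14.5, 8.1, 266), (15.0, 8.3, 195), (15.5, 8.5, 112), (16.0, 8.4, 43)]
[(51.0, 16.1, 55), (51.5, 15.3, 55), (52.0, 14.8, 55), (52.5, 14.3, 55), (53.0, 14.2, 52), (53.5, 15.1, 49), (54.0, 16.2, 47), (54.5, 15.4, 42), (55.0, 11.6, 38), (55.5, 11.7, 40), (56.0, 16.2, 44)]
```

{"name": "move_arm", "arguments": {"deltas": [[-1.6, 0.8, -2, 0, 0, 0], [-2, 1.1, -3, 0, 0, 0], [-2, 1.1, -3, 0, 0, 0], [-2, 1, -3, 0, 0, 0], [0, 0, -2, 0, 0, 0], [0, 0, 0, 0, 0, 0], [0, 0, 0, 0, 0, 0]]}}

```text
time_s: 13.25
tcp_pos: [0.4346, -0.2766, 0.0915]
eef_rot: [0.001, 0.251, 0.968, -0.0]
contact_force: [-0.3, -0.5, -0.2]
opening: 0.99
```

{"name": "move_arm", "arguments": {"deltas": [[-0.1, 0.1, -2, 0, 0, 0], [0, 0, -2, 0, 0, 0], [0, 0, -1.4, 0, 0, 0], [0, 0, -0.6, 0, 0, 0], [0, 0, 0, 0, 0, 0]]}}

```text
time_s: 13.75
tcp_pos: [0.4327, -0.276, 0.0304]
eef_rot: [-0.0, 0.251, 0.968, 0.0]
contact_force: [0.8, -0.4, 0.4]
opening: 0.991
```

{"name": "move_arm", "arguments": {"deltas": [[0, 0, 0, 0, 0, 0], [0, 0, 0, 0, 0, 0], [0, 0, 0, 0, 0, 0], [0, 0, 0, 0, 0, 0], [0, 0, 0, 0, 0, 0], [0, 0, 0, 0, 0, 0]], "gripper": 4.8}}

```text
time_s: 14.35
tcp_pos: [0.4327, -0.276, 0.0309]
eef_rot: [0.0, 0.252, 0.968, 0.0]
contact_force: [0.0, 2.1, 5.4]
opening: 0.657
```

{"name": "move_arm", "arguments": {"deltas": [[0, 0, 1, 0, 0, 0], [0, 0, 3, 0, 0, 0], [0, 0, 4, 0, 0, 0], [0, 0, 4, 0, 0, 0], [0, 0, 4, 0, 0, 0], [0, 0, 4, 0, 0, 0], [0, 0, 3, 0, 0, 0], [0, 0, 2, 0, 0, 0], [0, 0, 0, 0, 0, 0], [0, 0, 0, 0, 0, 0]]}}

```text
time_s: 15.35
tcp_pos: [0.4317, -0.2756, 0.2798]
eef_rot: [-0.0, 0.252, 0.968, 0.0]
contact_force: [-0.3, 0.4, -3.2]
opening: 0.651
```

```bash
cat >> h.py <<'E'
def held(f,dz=0):
    o=manip.observe(); im,c=snap('wrist',f); t=o['tcp_pos']; y=tool(o); print(t,o['time_s'],y,o['contact_force'],o['opening'])
    out={}
    for nm,z,a,b in(('disc',-.003,215,240),('neck',.017,108,120)):
        g=cv2.GaussianBlur(cv2.cvtColor(rect(im,c,t,t[2]+z+dz),cv2.COLOR_RGB2GRAY),(0,0),2)
        k=cv2.HoughCircles(g,cv2.HOUGH_GRADIENT,1,300,param1=60,param2=8,minRadius=a,maxRadius=b)
        print(nm,None if k is None else (k[0,0,2],(k[0,0,:2]+.5-280)/4))
    r=rect(im,c,t,t[2]+.003+dz); gr=cv2.cvtColor(r,cv2.COLOR_RGB2GRAY); return im,c,r,gr
E
python3 - <<'E'
from h import *
im,c,r,gr=held('w9')
cv2.imwrite('pics/w9b.png',np.hstack([im,cv2.resize(r,(288,384))[:, :]])[:,:,::-1])
E
```

```text
[ 0.43167936 -0.2756364   0.27984565] 15.35 150.85575074694546 [-0.26222353  0.39845965 -3.16348237] 0.6514660075781462
disc (np.float32(226.0), array([-1.75,  0.  ], dtype=float32))
neck (np.float32(113.9), array([ 0.  , -0.75], dtype=float32))
```

View pics/w9b.png

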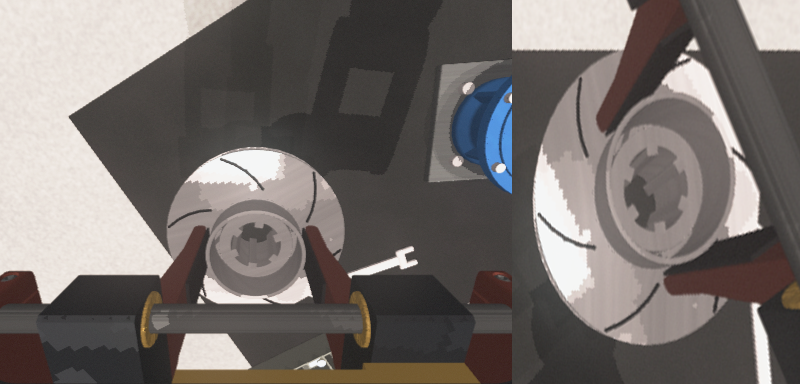

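Picture 10: the impeller is held level in the jaws, with an offset of about 0.4 mm. I'll carry it over the shaft and turn it +27°.

{"name": "move_arm", "arguments": {"deltas": [[0.8, 2, 0, 0, 0, 3], [1.2, 3.3, 0, 0, 0, 3], [1.4, 3.9, 0, 0, 0, 3], [1.4, 3.9, 0, 0, 0, 3], [1.4, 3.9, 0, 0, 0, 3], [1.4, 3.9, 0, 0, 0, 3], [1.4, 3.9, 0, 0, 0, 3], [1.2, 3.5, 0, 0, 0, 3], [1.0, 2.7, 0, 0, 0, 3], [0.8, 1.9, 0, 0, 0, 0], [0, 0, 0, 0, 0, 0], [0, 0, 0, 0, 0, 0], [0, 0, 0, 0, 0, 0]]}}

```text
time_s: 16.7
tcp_pos: [0.5515, 0.0522, 0.2793]
eef_rot: [-0.001, 0.019, 1.0, -0.0]
contact_force: [0.1, -0.8, -3.5]
opening: 0.658
```

Run:
```python
from h import *
im,c,r,gr=held('w10')
# seam/groove phase: use hub star at z tcp+3mm
from math import *
for cx,cy in((281.5,280),(280,280),(283,280)): print(phase(gr,cx,cy,.0125,.0155,4000.))
o=manip.observe(); print(bolts(im,c,(.5524,.0535),35) if 0 else '', (np.array([.5520,.0535])-o['tcp_pos'][:2])*100)
```

```text
[0.55146232 0.05218641 0.27928567] 16.7 177.82053084732635 [ 0.06415796 -0.82588159 -3.46257307] 0.6575688329175321
disc (np.float32(226.6), array([-2.  , -0.75], dtype=float32))
neck (np.float32(110.6), array([-0.5 ,  0.25], dtype=float32))
[(12.5, -16.4, 41), (13.0, -16.6, 49), (13.5, -18.2, 60), (14.0, -19.5, 63), (14.5, -19.6, 55), (15.0, -20.2, 39), (15.5, -20.1, 28)]
[(12.5, -15.5, 37), (13.0, -17.2, 48), (13.5, -19.0, 60), (14.0, -19.4, 65), (14.5, -19.5, 60), (15.0, -19.7, 41), (15.5, -19.5, 29)]
[(12.5, -17.0, 43), (13.0, -16.7, 49), (13.5, -17.4, 59), (14.0, -18.8, 57), (14.5, -20.1, 45), (15.0, -20.1, 36), (15.5, -19.9, 26)]
 [0.03525812 0.14160074]
```

{"name": "move_arm", "arguments": {"deltas": [[0, 0.1, 0, 0, 0, 0], [0, 0, -1, 0, 0, 0], [0, 0, -1, 0, 0, 0], [0, 0, -0.5, 0, 0, 0], [0, 0, 0, 0, 0, 0], [0, 0, 0, 0, 0, 0]]}}

```text
time_s: 17.35
tcp_pos: [0.5523, 0.054, 0.2552]
eef_rot: [-0.0, 0.019, 1.0, -0.0]
contact_force: [-0.5, 0.1, -2.9]
opening: 0.658
```

Run:
```python
from h import *
im,c,r,gr=held('w11')
o=manip.observe();t=o['tcp_pos']; print((np.array([.5520,.0535])-t[:2])*100, manip.observe()['tcp_pos'])
# local-contrast seams
for f,dyaw in(('w9',0),('w11',27)):
  im,c=load(f)
  tt=t if f=='w11' else np.array([.43168,-.27564,.27985])
  g=cv2.cvtColor(rect(im,c,tt[:2]+(np.array([.0004,-.0002])),tt[2]-.003),cv2.COLOR_RGB2GRAY).astype(np.float32)
  h=np.maximum(cv2.morphologyEx(g,cv2.MORPH_CLOSE,np.ones((17,17)))-g,0)
  pol=cv2.warpPolar(h,(240,720),(280,280),240,cv2.WARP_POLAR_LINEAR)
  s=pol[:,208:222].mean(1); pk=[i/2 for i in range(720) if s[i]==s[np.arange(i-16,i+17)%720].max() and s[i]>25]; print(f,[(p,round(p%60,1)) for p in pk])
  if f=='w11': cv2.imwrite('pics/w11b.png',cv2.resize(rect(im,c,tt,tt[2]-.003),(600,600))[:,:,::-1])
```

```text
[0.55231928 0.05401057 0.25517143] 17.35 177.85978249276485 [-0.45361062  0.10671169 -2.93951787] 0.658137652807954
disc (np.float32(225.6), array([-1.75, -0.5 ], dtype=float32))
neck (np.float32(110.6), array([-1.25, -0.75], dtype=float32))
[-0.05463844 -0.05450392] [0.55254638 0.05404504 0.2555028 ]
w9 [(52.5, 52.5), (112.0, 52.0), (168.5, 48.5), (227.5, 47.5), (289.0, 49.0)]
w11 [(81.0, 21.0), (138.5, 18.5), (194.5, 14.5), (254.0, 14.0), (316.0, 16.0)]
```

View pics/w11b.png

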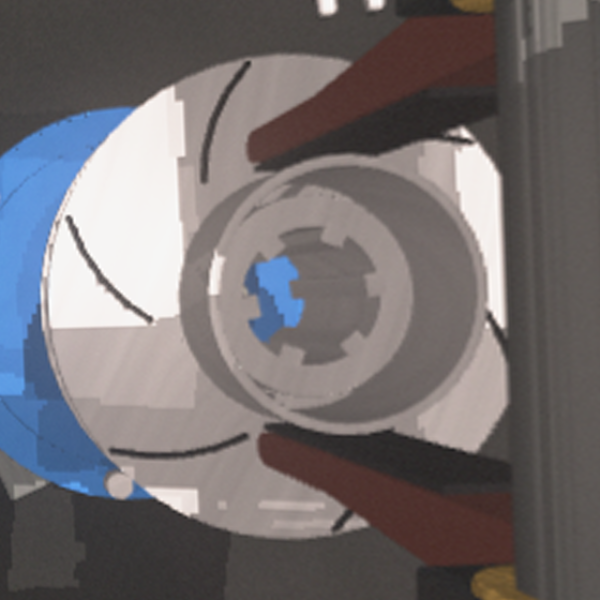

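Picture 11: the seam outer ends sit at about 19.5° (mod 60). Checking this against the first picture shows my phase routine had its sign flipped: the grooves started at 52°, not 8°. The splines are at 35°, so a further +15.5° is needed.

{"name": "move_arm", "arguments": {"deltas": [[-0.05, -0.05, 0, 0, 0, 5], [0, 0, 0, 0, 0, 5.5], [0, 0, 0, 0, 0, 5], [0, 0, 0, 0, 0, 0], [0, 0, -0.7, 0, 0, 0], [0, 0, -0.8, 0, 0, 0], [0, 0, -0.8, 0, 0, 0], [0, 0, -0.6, 0, 0, 0], [0, 0, -0.3, 0, 0, 0], [0, 0, 0, 0, 0, 0], [0, 0, 0, 0, 0, 0]]}}

```text
time_s: 18.5
tcp_pos: [0.552, 0.0535, 0.2235]
eef_rot: [0.0, -0.116, 0.993, -0.0]
contact_force: [-0.3, -0.9, -4.1]
opening: 0.66
```

Run:
```python
from h import *
o=manip.observe();t=o['tcp_pos']; print(t,tool(o),o['contact_force'],o['moment'],(np.array([.5520,.0534])-t[:2])*100)
```

```text
[0.55199654 0.05353082 0.22346564] -166.64930283717783 [-0.27380767 -0.88986968 -4.07160956] [ 0.02207522 -0.15425433  0.03349849] [ 0.00034599 -0.01308211]
```

{"name": "move_arm", "arguments": {"deltas": [[0, 0, -0.4, 0, 0, 0], [0, 0, -0.4, 0, 0, 0], [0, 0, -0.3, 0, 0, 0], [0, 0, -0.2, 0, 0, 0], [0, 0, -0.2, 0, 0, 0], [0, 0, -0.2, 0, 0, 0], [0, 0, -0.1, 0, 0, 0], [0, 0, 0, 0, 0, 0]]}}

```text
time_s: 19.3
tcp_pos: [0.5518, 0.0535, 0.2053]
eef_rot: [-0.0, -0.116, 0.993, 0.0]
contact_force: [0.5, 0.2, -4.2]
opening: 0.655
```

Meshed: the splines are about 6 mm in and there is no reaction force. I'll keep pressing down.

{"name": "move_arm", "arguments": {"deltas": [[0, 0, -0.3, 0, 0, 0], [0, 0, -0.4, 0, 0, 0], [0, 0, -0.4, 0, 0, 0], [0, 0, -0.3, 0, 0, 0], [0, 0, -0.2, 0, 0, 0], [0, 0, -0.2, 0, 0, 0], [0, 0, 0, 0, 0, 0], [0, 0, 0, 0, 0, 0]]}}

```text
time_s: 20.1
tcp_pos: [0.5519, 0.0536, 0.1878]
eef_rot: [0.0, -0.116, 0.993, 0.0]
contact_force: [-2.3, 1.3, 2.4]
opening: 0.659
```

{"name": "move_arm", "arguments": {"deltas": [[0, 0, -0.1, 0, 0, 0], [0, 0, -0.1, 0, 0, 0], [0, 0, 0, 0, 0, 0], [0, 0, 0, 0, 0, 0]]}}

```text
time_s: 20.5
tcp_pos: [0.5519, 0.0536, 0.1857]
eef_rot: [0.0, -0.116, 0.993, 0.0]
contact_force: [-3.5, 0.0, 5.2]
opening: 0.658
```

{"name": "move_arm", "arguments": {"deltas": [[0, 0, -0.05, 0, 0, 0], [0, 0, -0.05, 0, 0, 0], [0, 0, 0, 0, 0, 0], [0, 0, 0, 0, 0, 0]]}}

```text
time_s: 20.9
tcp_pos: [0.552, 0.0536, 0.1849]
eef_rot: [0.0, -0.116, 0.993, 0.0]
contact_force: [-3.9, 0.3, 6.6]
opening: 0.656
```

{"name": "move_arm", "arguments": {"deltas": [[0, 0, -0.05, 0, 0, 0], [0, 0, 0, 0, 0, 0], [0, 0, 0, 0, 0, 0]]}}

```text
time_s: 21.2
tcp_pos: [0.552, 0.0536, 0.1849]
eef_rot: [0.0, -0.116, 0.993, 0.0]
contact_force: [-5.9, 0.7, 11.4]
opening: 0.654
```

{"name": "move_arm", "arguments": {"deltas": [[-0.05, 0, -0.03, 0, 0, 0], [0, 0, 0, 0, 0, 0], [0, 0, 0, 0, 0, 0], [0, 0, 0, 0, 0, 0]]}}

```text
time_s: 21.6
tcp_pos: [0.552, 0.0536, 0.1849]
eef_rot: [0.001, -0.116, 0.993, -0.0]
contact_force: [-4.8, -0.0, 12.5]
opening: 0.655
```

Run:
```python
from h import *
im,c,r,gr=held('w12'); s,d=snap('scene','scene3')
u,v=[int(q) for q in proj(d,[.5524,.0535,.17])]
cv2.imwrite('pics/f.png',np.hstack([cv2.resize(im,(480,360)),cv2.resize(s[v-45:v+45,u-40:u+40],(320,360),interpolation=cv2.INTER_CUBIC)])[:,:,::-1])
```

```text
[0.55196123 0.05359277 0.18487835] 21.6 -166.64292376478994 [-4.79051683 -0.02680338 12.46430517] 0.6549375337121285
disc (np.float32(238.3), array([-24.5,  -6. ], dtype=float32))
neck (np.float32(115.0), array([-0.25, -0.75], dtype=float32))
```

View pics/f.png

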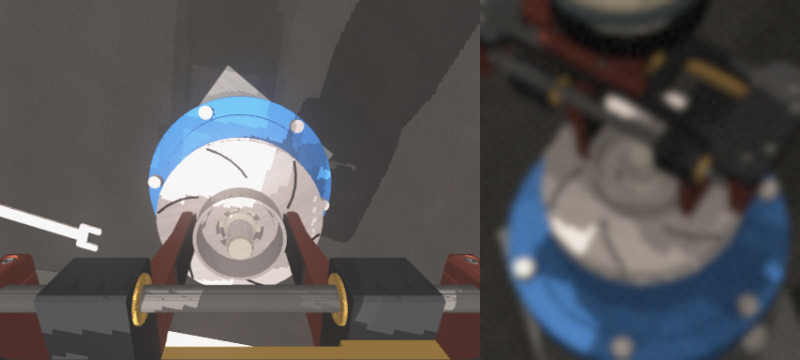

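Picture 12: the impeller is seated on the shaft with the shaft tip in its eye, level and still gripped. Height has stopped at 0.1849 (predicted home 0.185) while the force rises, which means shoulder contact. Handing in.

```bash
python3 -c "
from h import *
print(manip.close_job(), manip.observe()['time_s'])"
```

```text
the job is handed in; nothing more can be done
the job is handed in; nothing more can be done
```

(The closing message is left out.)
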